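# Unlock the lens case and present its lock to the tag reader

### The job

The lens case is locked with a combination lock that sits on the case's staple, dial up. Turn the dial, click by click, to the notch where its pointer line lies at the index mark above the shackle, pull the U-shackle all the way out, then lift the lock off the staple and hold it level, dial up, over the middle of the tag reader, about 10 cm above it and touching nothing but the gripper. Finish while still holding it there, and leave the other things on the bench where they are.

Things in the scene. Friction and masses are not known exactly. Their poses are not given: they have to be found in the camera images.
- lock: Dark steel combination lock: block 60 (its x) x 46 (y) x 44 mm high, dial on top, 0.35 to 0.6 kg. Origin: centre of its underside; z up. Sits 80 mm above the bench inside a fixed rim 7 mm high (1.5 mm play), over a T-shaped staple 27 mm high; the shackle legs lie under the T's arms, so it lifts only with the shackle out, then straight up 30 mm. Grip it from above across its 46 mm, beside the dial.
- lock_body (a point): Point in the middle of the lock's block, 24 mm above its underside: a good grip height.
- dial_grip (a point): Point on the dial's vertical axis, 56.5 mm above the lock's underside. The dial is a round black knob 36 mm in diameter, its side from 45 to 67 mm above the lock's underside, its top flat with a white pointer line from the centre to the rim.
- dial_pointer (a point): Point at the outer end of the pointer line on top of the dial, 16 mm from the dial's axis.
- dial (a joint): Dial angle, rad, growing anticlockwise from above. 0 = pointer at the white index mark on the lock's top, on the shackle side (lock's -x): only there (within 0.1) can the shackle be pulled. Notches click every 0.524 and centre the dial when it is let go near one; up to about 0.1 N m turns it past a click. Starts at 0.52, 1.05, 1.57 or 2.09, so turn it clockwise seen from above.
- shackle_grip (a point): Midway between the two legs of the steel U-shackle where it sticks out on the lock's -x side, 46 mm from the lock's middle (shut), 15 mm above its underside: the height of the bars' centres. Bars 8 mm thick, U lies level, 34 mm wide over its outside (lock's y), round end 61 mm from the lock's middle. Free on both sides: pinch both legs from above, fingers closing along the lock's y.
- shackle (a joint): How far the shackle is pulled out along the lock's -x, m: 0 shut, 0.018 fully out (a stop). About 3 N moves it once the dial is open, and it stays where it is left. Still locked, it stops after about 2 mm.
- case: Grey lens case, 200 (x) x 260 (y) x 76 mm high, fixed. Origin: centre of its underside. On its lid a steel hasp plate 110 mm wide (y), its top 80 mm above the bench. Staple and lock's middle are at x = 0, y = -40 mm in the case's frame; the lock's axes are parallel to the case's, within the play. A lens and a small box stand on the lid's +y side.
- reader: White tag reader, a flat pad 110 x 110 mm and 21 mm high, fixed to the bench. Origin: centre of its underside.
- reader_top (a point): Middle of the reader's top face, 21.5 mm above the bench.
- lens: Bystander: steel objective lens, 30 mm in diameter, 45 mm tall, standing on the case lid. Origin: centre of its underside.
- coverslips: Bystander: clear box 28 x 28 x 14 mm on the case lid. Origin: centre of its underside.
- marker: Bystander: black marker pen, 100 mm long, lying near the robot. Origin: under its middle.
- dish: Bystander: glass dish, 90 mm wide, 15 mm high, near the robot. Origin: centre of its underside.
- oil: Bystander: amber bottle, 36 mm wide, 75 mm tall, at the far edge. Origin: centre of its underside.
- beaker: Bystander: glass beaker, 76 mm wide, 95 mm tall, at the far edge. Origin: centre of its underside.
- driver: Bystander: screwdriver, 160 mm long, lying at the right. Origin: under its middle.
- slide_box: Bystander: flat slide box 100 x 170 x 33 mm at the left. Origin: centre of its underside.
Things that resemble listed ones, but are neither listed nor needed, are in the scene too. Several things have the shape of the lock; the one meant has the colours described above. What is shaped like the reader but purple is not meant.

How it is judged:
On the way, in this order (a step that is already met when the one before it is completed fails the run):
1. the dial stands in its open notch (within 0.1 rad) with the shackle still shut (value of joint dial between -0.1 and 0.1 rad and value of joint shackle below 0.004 m), for 0.2 s.
2. the shackle is pulled out at least 13 mm while the lock still sits on the hasp (value of joint shackle above 0.013 m and z of lock in the frame of case below 0.087 m), for 0.2 s.
At the end, for the whole second after the job is handed in: the lock, with its shackle at least 13 mm out, is held by the fingers, level within 0.3 rad, its middle within 50 mm of the vertical through the reader's middle and 60 to 200 mm above the reader's top, still, and touching neither the reader nor the case (value of joint shackle above 0.013 m and horizontal distance between lock_body and reader_top below 0.05 m and z of lock_body in the frame of reader_top between 0.06 and 0.2 m and angle between lock's own z axis and vertical below 0.3 rad and linear speed of lock below 0.05 m/s and contact force between the fingers and lock above 2 N and contact force between lock and reader below 0.05 N and contact force between lock and case below 0.05 N); the arm keeps its last pose, push and grip.
It fails at once if a bystander is pushed more than 30 mm from its place (distance of any of lens, coverslips, marker, dish, oil, beaker, driver, slide_box from where it was at the start of the episode above 0.03 m).
It also fails if it takes over 64 s, if anything falls off the work surface, if the arm or the gripper's body presses on something with over 40 N, if the wrist force passes 120 N, or if a joint passes its speed limit or range.

### The arm

A 6-joint arm with a two-finger parallel gripper is mounted at the origin on the work surface. World frame = base frame: x ahead of the robot, y to its left, z up, the work surface at z = 0. Lengths are in m, angles in rad, forces in N, time in s.
With the tool pointing down it reaches from about 0.25 to 0.775 m from the base axis. Payload 8.9 kg.
Tool frame: the origin (TCP) lies midway between the tips of the shut fingers; the grasp point (between the pads) lies 19 mm behind it; z points along the fingers, y is the direction in which the jaws open and shut (so a half turn about z gives the same grasp; the last joint's range is limited). The gripper opens to 85 mm and grips with 20 to 120 N. Pads are 22 mm wide; open, the fingers measure 114 mm over their backs; the gripper's body (76 mm by 85 mm) begins 54 mm behind the grasp point. The pads swing forward as they close: fully open they stand 13 mm farther back than shut.
Start: joints at [1.21, 0.291, -0.153, 1.127, 0, 1.431], TCP at [0.115, 0.512, 0.231] pointing down, gripper open.
Joint ranges: [-2.52, 2.52], [-0.91, 1.74], [-1.3, 1.37], [-1.96, 2.02], [-1.52, 1.47], [-3.14, 3.14]. Speed limits (rad/s): [2.22, 2.22, 2.79, 3.14, 3.14, 3.14].

### API

Orientations are given as a unit quaternion [x, y, z, w].
In Python, from cell import bot gives the robot as it stands.
- The arm moves only by the tool arm_command, never from a script. Its argument "commands" is a list of rows, each a list of 2 entries, a list of its own where there are three numbers: the shift along the tool's x, y, z in m, then the turn, a rotation vector about the tool's x, y, z in degrees. A call has 1 to 12 rows; each row shifts and turns the pose as measured when the row begins, along the tool's axes as they then stand; what a row does not reach is not made up. A row lasts 1/12 s, in which the tool goes at most 41.7 mm and 7.16 degrees, less where a joint would pass 70% of its speed; a pose out of reach is approached as far as the arm can. A call is refused whole if a number of a shift passes 0.0417 or a number of a turn 7.16, either way. A call with a gripper value outside its range is refused whole. "gripper" is the finger opening in m, from 0 to 0.0854, set as the call begins (left out, the last holds). The fingers move at their own pace and stop on an object; "grip_force" is the grip in N (left out, the last holds). Time passes only in rows, so rows that do not move let the fingers close. It gives the time, the measured TCP pose, the force and the opening at its end, in the units of the state.
- bot.read_state(): the state, without advancing time (a new reading comes with each control period).
- bot.capture(name): name is "scene" or "top" or "wrist"; returns the picture (420x560x3 uint8, blue, green, red); there is no depth.
- bot.get_calibration(name): a dict with "fx", "fy", "cx", "cy" (pixels), "R" (3x3) and "t" (3): a world point X has camera coordinates R X + t. Camera axes: x right, y down, z forward; pixel columns grow to the right and rows downward; lengths in m; the calibration is good to about 2 mm. A picture is of the moment at which its call begins: read the wrist's pose just before it. get_calibration takes no time and is no camera call; for the wrist camera it gives the pose at the moment of the call.
- bot.close_job(): hands the job in, once; it reports no verdict.
The state is a dict: "time_s": time; "joints": joint angles; "qvel": joint speeds; "tau": joint torques, N m; "tcp_pos": TCP position; "tool_rot": TCP orientation; "contact_force": force on the tool from outside, world axes, zero at the start; "ft_torque": the same for the moment, N m; "grip_width": finger opening in m.
Only numpy, scipy, OpenCV 4.12 (cv2) and the standard library are available. Lean on these libraries where they do the work, as an engineer would, in place of code of your own. Each camera call takes 0.05 s, during which the arm holds its last target.

## Working session

There is one attempt and no reset: what is moved stays moved. The work goes in short steps, Python scripts to look and compute and a tool call to move; the robot and the scene stay as the last step left them, time stands still between calls to the robot, and variables do not carry over. Pictures are saved under pics/ and viewed, and the job is handed in when it is done.

Besides the shell and the picture viewer there is one more tool, called after "Emit:" by a JSON object that holds its "fn" and its "kwargs", one argument or row to a line. arm_command: Moves the arm, as the interface text tells. Its arguments: {"type":"object","properties":{"commands":{"type":"array","items":{"type":"array"}},"gripper":{"type":"number"},"grip_force":{"type":"number"}},"required":["commands"]}

```bash
ls; mkdir -p pics; python3 - <<'E'
from cell import bot
import cv2
s=bot.read_state(); print(s)
for n in ("scene","top"):
    cv2.imwrite(f"pics/{n}0.png",bot.capture(n)); print(n,bot.get_calibration(n))
E
```

```text
pics
{'time_s': 0.0, 'joints': array([ 1.20973941e+00,  2.91260967e-01, -1.54118976e-01,  1.12668631e+00,
        1.32242587e-05,  1.43149416e+00]), 'qvel': array([ 5.32277138e-04, -1.28051967e-03, -5.08532114e-04,  6.71707066e-04,
       -9.47048763e-05,  7.62480483e-04]), 'tau': array([-3.08595329e-03, -5.37140250e+01,  3.31372082e+01,  1.56880886e-02,
       -4.64143468e-04, -3.17187343e-06]), 'tcp_pos': array([0.11531021, 0.51174239, 0.23074507]), 'tool_rot': array([ 1.10650315e-01,  9.93859198e-01, -6.13556922e-04, -1.63608740e-04]), 'contact_force': array([-0.21707229, -0.47269687,  0.4594446 ]), 'ft_torque': array([0.03981789, 0.00952447, 0.00726414]), 'grip_width': 0.08535523882091335}
scene {'fx': 475.16654966799234, 'fy': 475.16654966799234, 'cx': 283.2014905454977, 'cy': 213.13513783124682, 'R': array([[-5.19996928e-01,  8.54168130e-01, -2.02663515e-05],
       [ 6.23552097e-01,  3.79587241e-01, -6.83444444e-01],
       [-5.83768770e-01, -3.55401648e-01, -7.30002528e-01]]), 't': array([ 0.31208662, -0.29292452,  1.82273911])}
top {'fx': 473.06771660378683, 'fy': 473.06771660378683, 'cx': 284.5932701094565, 'cy': 215.28453170596185, 'R': array([[ 0.02233813, -0.99974546, -0.00316684],
       [-0.9924126 , -0.02179099, -0.12100569],
       [ 0.12090588,  0.00584585, -0.99264676]]), 't': array([0.00192465, 0.57529167, 1.4434827 ])}
```

View pics/scene0.png

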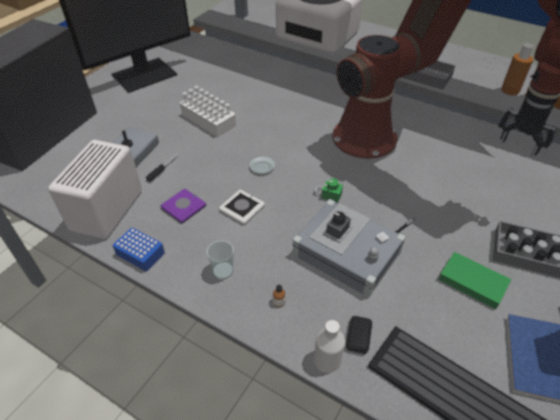

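View pics/top0.png

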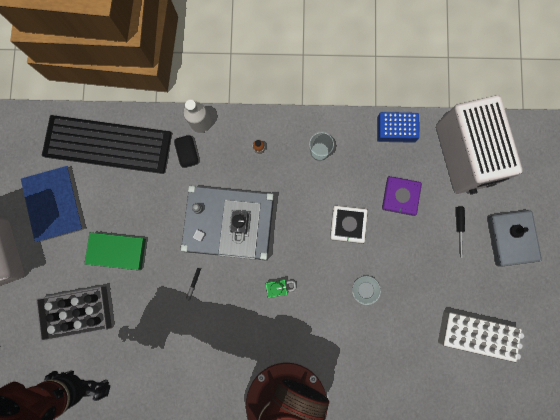

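Lock candidates in the top view are a dark one on the case (240,222), a green one (278,288), and a dark knob on a grey box (518,231). Reader candidates are white (349,224) and purple (402,196). I'll enlarge these areas.

```bash
python3 - <<'E'
import cv2,numpy as np
a=cv2.imread("pics/top0.png")
c1=cv2.resize(a[180:265,175:285],None,fx=7,fy=7,interpolation=cv2.INTER_CUBIC)
cv2.imwrite("pics/c1.png",c1)
c2=cv2.resize(a[195:255,320:380],None,fx=6,fy=6,interpolation=cv2.INTER_CUBIC)
b=cv2.imread("pics/scene0.png")
c3=cv2.resize(b[170:290,285:415],None,fx=6,fy=5,interpolation=cv2.INTER_CUBIC)
cv2.imwrite("pics/c2.png",c2);cv2.imwrite("pics/c3.png",c3)
E
```

```text
(no output)
```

View pics/c1.png

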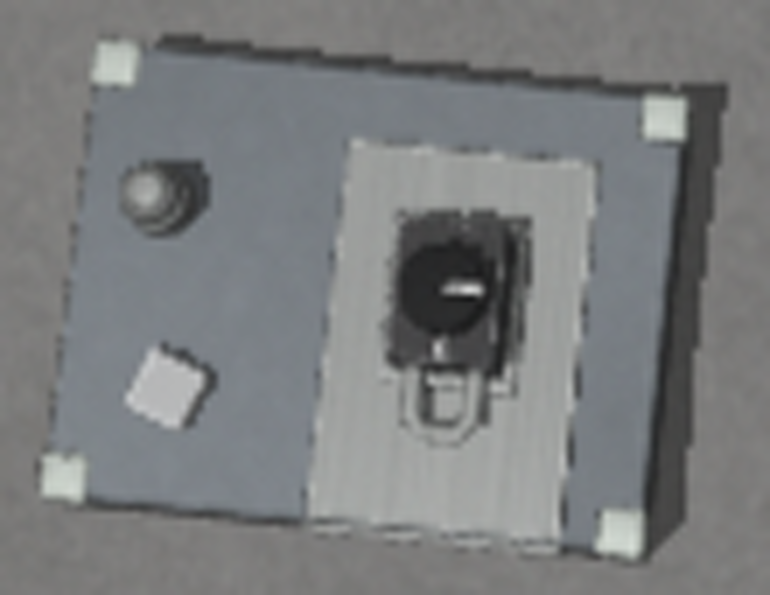

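View pics/c2.png

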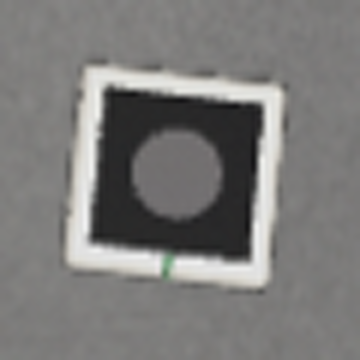

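View pics/c3.png

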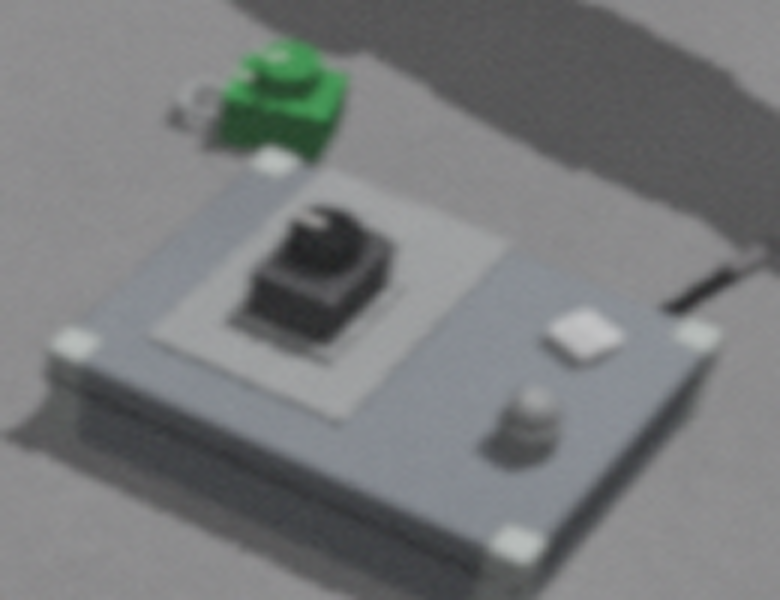

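The dark steel lock on the case is the one meant; the green one on the bench and the grey box at far right don't fit the colours. The white pad is the reader. The shackle points toward the robot (image down) and the pointer points image-right, so the dial is at about 1.57. Next I'll measure.

```bash
cat > h.py <<'E'
import numpy as np, cv2
from cell import bot
from scipy.spatial.transform import Rotation as Ro
def ray(cal,u,v,z):
    d=cal['R'].T@np.array([(u-cal['cx'])/cal['fx'],(v-cal['cy'])/cal['fy'],1]); o=-cal['R'].T@cal['t']
    return o+d*(z-o[2])/d[2]
def proj(cal,X):
    p=cal['R']@np.array(X)+cal['t']; return cal['fx']*p[0]/p[2]+cal['cx'],cal['fy']*p[1]/p[2]+cal['cy']
def st():
    s=bot.read_state(); R=Ro.from_quat(s['tool_rot']).as_matrix()
    print('t',round(s['time_s'],2),'tcp',s['tcp_pos'].round(4),'x',R[:,0].round(3),'y',R[:,1].round(3),'z',R[:,2].round(3),'F',s['contact_force'].round(1),'T',s['ft_torque'].round(2),'w',round(s['grip_width'],4),'j',s['joints'].round(2)); return s,R
def go(X):
    s,R=st(); d=np.array(X)-s['tcp_pos']; print('delta tool',(R.T@d).round(4))
E
python3 - <<'E'
from h import *
c=bot.get_calibration('top')
f=lambda p,s,o,z:ray(c,(p[0]+.5)/s-.5+o[0],(p[1]+.5)/s-.5+o[1],z)
C=[f(p,7,(175,180),.076) for p in [(92,40),(688,92),(645,558),(40,502)]]
print(np.round(C,4))
m=np.mean(C,0); ex=((C[0]+C[1])-(C[2]+C[3]))/2; ey=((C[0]+C[3])-(C[1]+C[2]))/2
print('c',m,'ex',np.linalg.norm(ex),np.degrees(np.arctan2(ex[1],ex[0])),'ey',np.linalg.norm(ey),np.degrees(np.arctan2(ey[1],ey[0]))-90)
a=np.arctan2(ex[1],ex[0]); print('lock from case',m[:2]+.04*np.array([np.sin(a),-np.cos(a)]))
d=f((447,288),7,(175,180),.147);p=f((484,290),7,(175,180),.147);print('dial',d,p,np.degrees(np.arctan2(*(p-d)[1::-1])))
print('sh end',f((443,440),7,(175,180),.095))
Rr=[f(p,6,(320,195),.021) for p in [(85,62),(288,88),(268,290),(65,265)]];print('reader',np.mean(Rr,0),np.round(Rr,3))
st()
E
```

```text
[[0.6561 0.3132 0.076 ]
 [0.6388 0.0518 0.076 ]
 [0.4358 0.0651 0.076 ]
 [0.454  0.3261 0.076 ]]
c [0.54618307 0.18906233 0.076     ] ex 0.2029858500564577 -3.6985212386746493 ey 0.26175575819379227 -3.8956395311642353
lock from case [0.54360281 0.14914564]
dial [0.54276842 0.14673238 0.147     ] [0.54227536 0.13146376 0.147     ] -91.8495518598983
sh end [0.48334133 0.15161094 0.095     ]
reader [ 0.55400249 -0.18845913  0.021     ] [[ 0.613 -0.14   0.021]
 [ 0.602 -0.247  0.021]
 [ 0.495 -0.237  0.021]
 [ 0.506 -0.131  0.021]]
t 0.1 tcp [0.1154 0.5118 0.2308] x [-0.975  0.22   0.   ] y [ 0.22   0.975 -0.001] z [-0.    -0.001 -1.   ] F [ 0.2  0.7 -1.6] T [-0.01 -0.01  0.02] w 0.0857 j [ 1.21  0.29 -0.15  1.13  0.    1.43]
```

Emit:
{"fn": "arm_command", "kwargs": {
  "commands": [
    [[-0.033,-0.0172,0],[0,0,0]],
    [[-0.033,-0.0172,0],[0,0,0]],
    [[-0.033,-0.0172,0],[0,0,0]],
    [[-0.033,-0.0172,0],[0,0,0]],
    [[-0.033,-0.0172,0],[0,0,0]],
    [[-0.033,-0.0172,0],[0,0,0]],
    [[-0.033,-0.0172,0],[0,0,0]],
    [[-0.033,-0.0172,0],[0,0,0]],
    [[-0.033,-0.0172,0],[0,0,0]],
    [[-0.033,-0.0172,0],[0,0,0]],
    [[-0.033,-0.0172,0],[0,0,0]],
    [[-0.033,-0.0172,0],[0,0,0]]
  ]
}}

```text
time_s: 1.1
tcp_pos: [0.4644, 0.2143, 0.2271]
tool_rot: [0.104, 0.995, -0.001, -0.002]
contact_force: [1.0, 1.9, -0.2]
grip_width: 0.0852
```

```bash
python3 - <<'E'
from h import *
go((.5432,.148,.23))
E
```

```text
t 1.1 tcp [0.4644 0.2143 0.2271] x [-0.978  0.207  0.005] y [ 0.207  0.978 -0.003] z [-0.005 -0.002 -1.   ] F [ 1.   1.9 -0.2] T [-0.   -0.08  0.01] w 0.0852 j [ 0.29  0.27 -0.19  1.11 -0.    0.5 ]
delta tool [-0.0909 -0.0485 -0.0031]
```

Emit:
{"fn": "arm_command", "kwargs": {
  "commands": [
    [[-0.03,-0.016,-0.001],[0,0,0]],
    [[-0.03,-0.016,-0.001],[0,0,0]],
    [[-0.025,-0.013,-0.001],[0,0,0]],
    [[0,0,0],[0,0,-7]],
    [[0,0,0],[0,0,-7]],
    [[0,0,0],[0,0,-7]],
    [[0,0,0],[0,0,-7]],
    [[0,0,0],[0,0,-7]],
    [[0,0,0],[0,0,-7]],
    [[0,0,0],[0,0,-7]],
    [[0,0,0],[0,0,-7]],
    [[0,0,0],[0,0,-7]]
  ]
}}

```text
time_s: 2.1
tcp_pos: [0.5456, 0.1396, 0.2238]
tool_rot: [-0.439, 0.898, 0.001, -0.007]
contact_force: [-0.3, -1.2, 0.2]
grip_width: 0.0852
```

```bash
python3 - <<'E'
from h import *
s,R=st()
c=bot.get_calibration('wrist');im=bot.capture('wrist');cv2.imwrite('pics/w1.png',im);np.save('w1.npy',c,allow_pickle=True)
for X in [(.5432,.148,.147),(.544-.06,.149+.004,.095)]: print(proj(c,X))
go((.5432,.148,.2))
E
```

```text
t 2.1 tcp [0.5456 0.1396 0.2238] x [-0.614 -0.789  0.012] y [-0.789  0.614  0.007] z [-0.013 -0.005 -1.   ] F [-0.3 -1.2  0.2] T [-0.   -0.04 -0.02] w 0.0852 j [ 0.12  0.38 -0.05  1.16 -0.   -0.79]
(np.float64(287.22200575617074), np.float64(227.8615132687017))
(np.float64(346.5425548511923), np.float64(169.92346928453185))
t 2.15 tcp [0.5455 0.1396 0.2238] x [-0.607 -0.795  0.012] y [-0.795  0.607  0.008] z [-0.013 -0.005 -1.   ] F [ 1.2  0.2 -0.5] T [ 0.05 -0.03  0.04] w 0.0856 j [ 0.12  0.38 -0.05  1.16 -0.   -0.8 ]
delta tool [-0.0055  0.0068  0.0238]
```

View pics/w1.png

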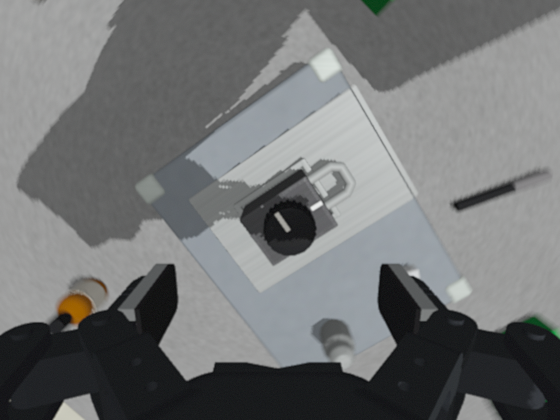

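```bash
python3 - <<'E'
from h import *
im=cv2.imread('pics/w1.png');cv2.imwrite('pics/w1c.png',cv2.resize(im[140:280,220:370],None,fx=5,fy=4.2857,interpolation=cv2.INTER_CUBIC))
E
```

```text
(no output)
```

View pics/w1c.png

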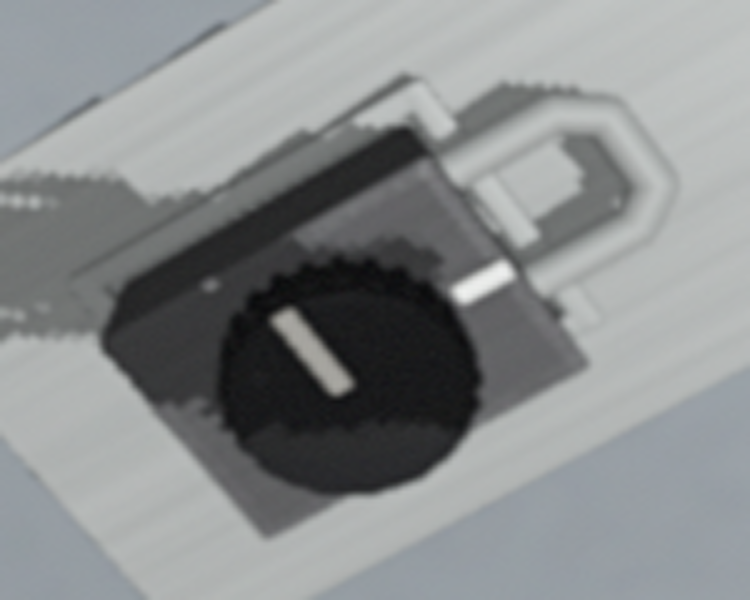

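```bash
python3 - <<'E'
from h import *
c=np.load('w1.npy',allow_pickle=True).item()
d=ray(c,290,229.4,.147);p=ray(c,276.6,214.2,.147);i=ray(c,316.6,206,.124);e=ray(c,354.4,182,.095)
print(d,p,i,e)
g=lambda a:np.degrees(np.arctan2(a[1],a[0]))
print(g(p-d),g(i-d),g(e-d))
E
```

```text
[0.54237176 0.1500576  0.147     ] [0.54295554 0.1358332  0.147     ] [0.51941737 0.1543331  0.124     ] [0.48460315 0.16511849 0.095     ]
-87.64986286295381 169.44895571538865 165.3876495516528
```

Emit:
{"fn": "arm_command", "kwargs": {
  "commands": [
    [[0,0,0],[0,0,-7]],
    [[0,0,0],[0,0,-7]],
    [[0,0,0],[0,0,-7]],
    [[0,0,0],[0,0,-7]],
    [[0,0,0],[0,0,-5]],
    [[0,0,0],[0,0,0]],
    [[0,0,0],[0,0,0]]
  ]
}}

```text
time_s: 2.73
tcp_pos: [0.5441, 0.1394, 0.2216]
tool_rot: [-0.677, 0.736, 0.004, -0.008]
contact_force: [-0.3, 0.7, 0.2]
grip_width: 0.0854
```

```bash
cat >> h.py <<'E'
def lvl(X,yaw):
    s,R=st(); d=np.array(X)-s['tcp_pos']
    a=np.radians(yaw); x=np.array([np.cos(a),np.sin(a),0]); z=np.array([0,0,-1.]); T=np.stack([x,np.cross(z,x),z],1)
    print('delta tool',(R.T@d).round(4),'turn deg',np.degrees(Ro.from_matrix(R.T@T).as_rotvec()).round(2))
E
python3 - <<'E'
from h import *
c=bot.get_calibration('wrist');im=bot.capture('wrist');cv2.imwrite('pics/w2.png',im);np.save('w2.npy',c,allow_pickle=True)
cv2.imwrite('pics/w2c.png',cv2.resize(im[140:280,220:370],None,fx=5,fy=4.2857,interpolation=cv2.INTER_CUBIC))
lvl((.543,.149,.17),266.2)
E
```

```text
t 2.78 tcp [0.5441 0.1394 0.2216] x [-0.084 -0.996  0.007] y [-0.996  0.084  0.017] z [-0.018 -0.005 -1.   ] F [ 0.2  0.1 -1.3] T [-0.04 -0.    0.04] w 0.0856 j [ 0.12  0.38 -0.05  1.16 -0.   -1.36]
delta tool [-0.0098  0.001   0.0516] turn deg [ 1.   -0.39 -1.04]
```

View pics/w2c.png

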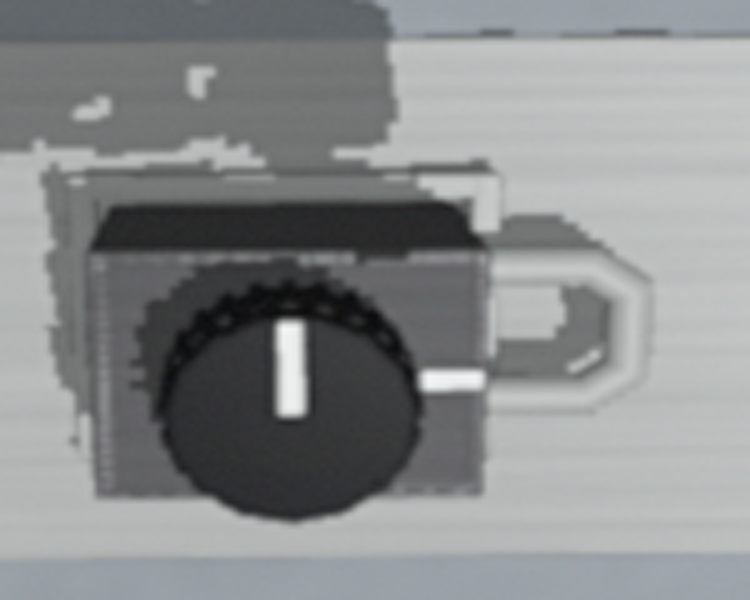

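```bash
python3 - <<'E'
from h import *
c=np.load('w2.npy',allow_pickle=True).item()
f=lambda x,y,z:ray(c,(x+.5)/5-.5+220,(y+.5)/4.2857-.5+140,z)
d=f(292,415,.147);p=f(290,320,.147);i=f(455,380,.124);e=f(652,328,.095);A=f(95,250,.124);B=f(487,250,.124);C=f(485,494,.124);D=f(97,494,.124)
for q in (d,p,i,e,A,B,C,D,(A+B+C+D)/4):print(q.round(4))
g=lambda a:np.degrees(np.arctan2(a[1],a[0]))
print(g(p-d),g(i-d),g(e-d),g(B-A),g(C-D))
E
```

```text
[0.5437 0.1503 0.147 ]
[0.5426 0.1346 0.147 ]
[0.5189 0.1543 0.124 ]
[0.4827 0.1564 0.095 ]
[0.5701 0.1262 0.124 ]
[0.5129 0.1313 0.124 ]
[0.5156 0.1762 0.124 ]
[0.5749 0.1707 0.124 ]
[0.5434 0.1511 0.124 ]
-93.84730136207301 170.89838411414684 174.2507377120399 174.90961478541294 174.720730460848
```

Emit:
{"fn": "arm_command", "kwargs": {
  "commands": [
    [[-0.0105,0,0.01],[1.0,-0.4,-0.5]],
    [[0,0,0.02],[0,0,0]],
    [[0,0,0.02],[0,0,0]],
    [[0,0,0.015],[0,0,0]],
    [[0,0,0],[0,0,0]],
    [[0,0,0],[0,0,0]]
  ],
  "gripper": 0.06,
  "grip_force": 40
}}

```text
time_s: 3.28
tcp_pos: [0.5456, 0.1504, 0.1551]
tool_rot: [-0.671, 0.741, -0.001, 0.001]
contact_force: [0.2, -0.4, -0.5]
grip_width: 0.0602
```

```bash
python3 - <<'E'
from h import *
c=bot.get_calibration('wrist');im=bot.capture('wrist');cv2.imwrite('pics/w3.png',im)
lvl((.5435,.150,.128),265.5)
E
```

```text
t 3.33 tcp [0.5455 0.1504 0.1552] x [-0.098 -0.995 -0.001] y [-0.995  0.098 -0.003] z [ 0.003  0.001 -1.   ] F [ 0.1 -1.  -0.5] T [0.06 0.01 0.01] w 0.0602 j [ 0.14  0.42 -0.17  0.98  0.   -1.33]
delta tool [0.0006 0.0021 0.0272] turn deg [-0.16  0.05 -1.13]
```

View pics/w3.png

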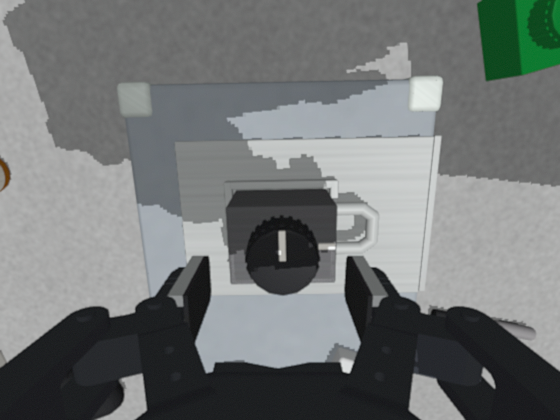

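The dial (282,256) is centred between the fingers (197 and 358). I'll descend and pinch.

Emit:
{"fn": "arm_command", "kwargs": {
  "commands": [
    [[0.0005,0.002,0.014],[0,0,0]],
    [[0,0,0.013],[0,0,0]],
    [[0,0,0.002],[0,0,0]],
    [[0,0,0],[0,0,0]]
  ]
}}

```text
time_s: 3.67
tcp_pos: [0.5465, 0.1504, 0.13]
tool_rot: [-0.67, 0.743, -0.002, 0.004]
contact_force: [-0.3, 0.3, 0.0]
grip_width: 0.0601
```

```bash
python3 - <<'E'
from h import *
c=bot.get_calibration('wrist');im=bot.capture('wrist');cv2.imwrite('pics/w4.png',im)
lvl((.5435,.150,.128),265.5)
E
```

```text
t 3.72 tcp [0.5466 0.1504 0.1302] x [-0.103 -0.995 -0.003] y [-0.995  0.103 -0.009] z [ 0.009  0.002 -1.   ] F [-0.  -0.2 -0.4] T [ 0.01 -0.02 -0.04] w 0.0601 j [ 0.14  0.44 -0.22  0.91  0.   -1.33]
delta tool [0.0007 0.0031 0.0022] turn deg [-0.53  0.14 -1.43]
```

View pics/w4.png

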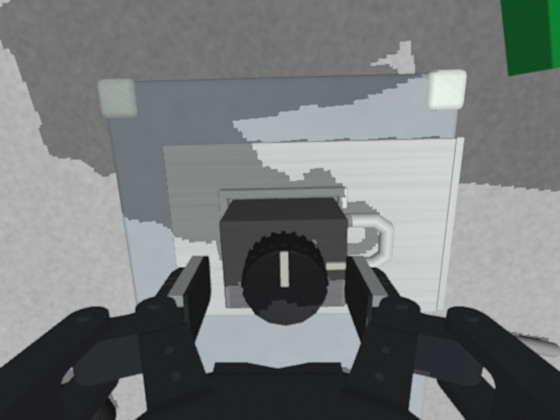

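Emit:
{"fn": "arm_command", "kwargs": {
  "commands": [
    [[0.0005,0.003,0.003],[-0.5,0.1,0]],
    [[0,0.0005,0],[0,0,0]]
  ]
}}

```text
time_s: 3.88
tcp_pos: [0.544, 0.1504, 0.1289]
tool_rot: [-0.669, 0.743, -0.0, 0.001]
contact_force: [-0.3, -0.0, 0.4]
grip_width: 0.06
```

Emit:
{"fn": "arm_command", "kwargs": {
  "commands": [
    [[0,0,0],[0,0,0]],
    [[0,0,0],[0,0,0]],
    [[0,0,0],[0,0,0]],
    [[0,0,0],[0,0,0]],
    [[0,0,0],[0,0,0]],
    [[0,0,0],[0,0,0]]
  ],
  "gripper": 0.0
}}

```text
time_s: 4.38
tcp_pos: [0.5441, 0.1505, 0.1303]
tool_rot: [-0.669, 0.743, -0.001, 0.001]
contact_force: [-1.9, 0.1, -0.1]
grip_width: 0.0345
```

```bash
python3 - <<'E'
from h import *
c=bot.get_calibration('wrist');im=bot.capture('wrist');cv2.imwrite('pics/w5.png',im)
lvl((.5435,.150,.128),265.5)
E
```

```text
t 4.43 tcp [0.5441 0.1505 0.1303] x [-0.104 -0.995 -0.001] y [-0.995  0.104 -0.003] z [ 0.003  0.001 -1.   ] F [ 0.   0.3 -0.6] T [-0.    0.04  0.02] w 0.0342 j [ 0.14  0.44 -0.21  0.92  0.   -1.33]
delta tool [0.0006 0.0005 0.0023] turn deg [-0.16  0.08 -1.48]
```

View pics/w5.png

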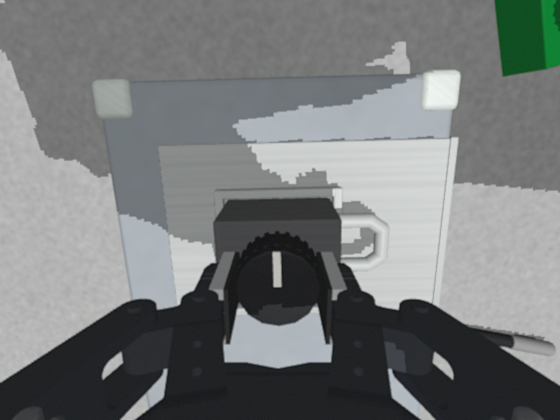

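The dial is gripped (34 mm). Turn clockwise (+z of the tool).

Emit:
{"fn": "arm_command", "kwargs": {
  "commands": [
    [[0,0,0],[0,0,7]],
    [[0,0,0],[0,0,7]],
    [[0,0,0],[0,0,7]],
    [[0,0,0],[0,0,7]],
    [[0,0,0],[0,0,7]],
    [[0,0,0],[0,0,0]]
  ]
}}

```text
time_s: 4.93
tcp_pos: [0.5434, 0.1505, 0.13]
tool_rot: [-0.406, 0.914, -0.0, 0.001]
contact_force: [-0.1, -1.5, 0.8]
grip_width: 0.0345
```

```bash
python3 - <<'E'
from h import *
c=bot.get_calibration('wrist');im=bot.capture('wrist');cv2.imwrite('pics/w6.png',im)
lvl((.5441,.1505,.1303),174)
E
```

```text
t 4.98 tcp [0.5435 0.1505 0.13  ] x [-0.664 -0.747 -0.002] y [-0.747  0.664 -0.001] z [ 0.002  0.    -1.   ] F [-0.6 -1.4 -0.8] T [-0.36 -0.01 -0.14] w 0.0341 j [ 0.14  0.44 -0.22  0.92  0.   -0.7 ]
delta tool [-0.0004 -0.0004 -0.0003] turn deg [-1.000e-02  1.100e-01  5.436e+01]
```

View pics/w6.png

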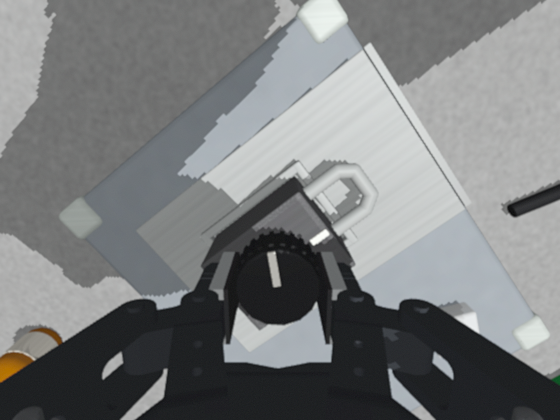

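Emit:
{"fn": "arm_command", "kwargs": {
  "commands": [
    [[0,0,0],[0,0,7]],
    [[0,0,0],[0,0,7]],
    [[0,0,0],[0,0,7]],
    [[0,0,0],[0,0,7]],
    [[0,0,0],[0,0,7]],
    [[0,0,0],[0,0,7]],
    [[0,0,0],[0,0,7]],
    [[0,0,0],[0,0,0]]
  ]
}}

```text
time_s: 5.65
tcp_pos: [0.5456, 0.1521, 0.1301]
tool_rot: [0.002, 1.0, 0.002, 0.003]
contact_force: [-3.7, -0.1, 2.5]
grip_width: 0.0342
```

```bash
python3 - <<'E'
from h import *
c=bot.get_calibration('wrist');im=bot.capture('wrist');cv2.imwrite('pics/w7.png',im)
lvl((.5441,.1505,.1303),174)
E
```

```text
t 5.7 tcp [0.5456 0.152  0.1301] x [-1.    -0.002 -0.006] y [-0.002  1.     0.003] z [ 0.006  0.003 -1.   ] F [-1.4 -2.3 -0.1] T [-0.45  0.3   0.19] w 0.0344 j [ 0.14  0.44 -0.21  0.91  0.    0.14]
delta tool [ 0.0015 -0.0015 -0.0002] turn deg [0.2  0.31 6.11]
```

View pics/w7.png

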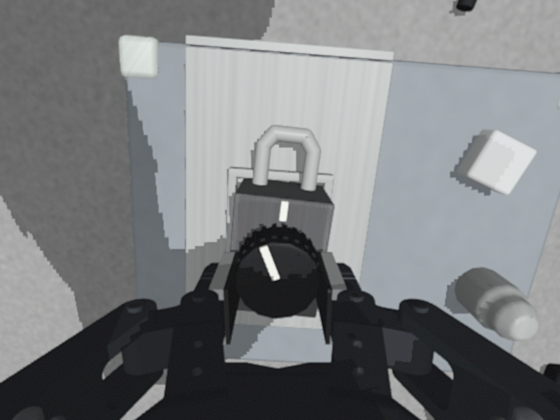

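One notch (~30°) remains: pointer tip (264,248), index mark (284,210).

Emit:
{"fn": "arm_command", "kwargs": {
  "commands": [
    [[0.001,-0.001,0],[0,0,7]],
    [[0,0,0],[0,0,7]],
    [[0,0,0],[0,0,7]],
    [[0,0,0],[0,0,7]],
    [[0,0,0],[0,0,4]],
    [[0,0,0],[0,0,0]]
  ]
}}

```text
time_s: 6.2
tcp_pos: [0.5476, 0.1491, 0.1305]
tool_rot: [0.264, 0.965, 0.001, 0.006]
contact_force: [0.8, -0.9, -2.5]
grip_width: 0.0345
```

```bash
python3 - <<'E'
from h import *
c=bot.get_calibration('wrist');im=bot.capture('wrist');cv2.imwrite('pics/w8.png',im)
cv2.imwrite('pics/w8c.png',cv2.resize(im[130:330,180:380],None,fx=3,fy=3,interpolation=cv2.INTER_CUBIC))
lvl((.5441,.1505,.1303),174)
E
```

```text
t 6.25 tcp [0.5476 0.1491 0.1305] x [-0.863  0.506 -0.01 ] y [0.506 0.863 0.005] z [ 0.011 -0.001 -1.   ] F [-0.5 -2.7 -2.8] T [-0.46 -0.07 -0.06] w 0.0346 j [ 0.14  0.44 -0.22  0.91 -0.    0.67]
delta tool [ 0.0037 -0.0006  0.0002] turn deg [  0.15   0.63 -24.38]
```

View pics/w8c.png

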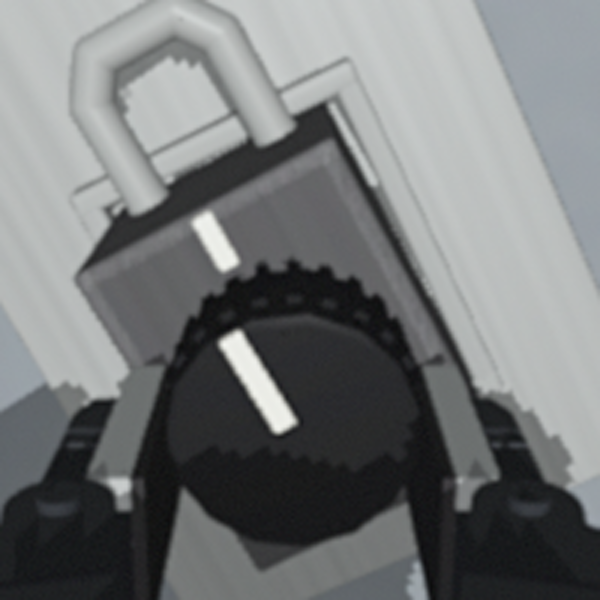

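```bash
python3 - <<'E'
from h import *
c=bot.get_calibration('wrist')
f=lambda x,y,z:ray(c,(x+.5)/3-.5+180,(y+.5)/3-.5+130,z)
g=lambda a:np.degrees(np.arctan2(a[1],a[0]))
print(g(f(230,335,.147)-f(285,430,.147)),g(f(203,215,.124)-f(228,265,.124)),'edge',g(f(330,148,.124)-f(432,350,.124)),'front',g(f(330,148,.124)-f(80,270,.124))+90)
E
```

```text
177.23047112023946 174.2529104342186 edge 176.54800260206625 front 176.01918111821345
```

Pointer and index agree within about 2°. Release slowly and check.

Emit:
{"fn": "arm_command", "kwargs": {
  "commands": [
    [[0,0,0],[0,0,0]],
    [[0,0,0],[0,0,0]],
    [[0,0,0],[0,0,0]],
    [[0,0,-0.015],[0,0,0]],
    [[0,0,-0.015],[0,0,0]],
    [[0,0,-0.015],[0,0,0]],
    [[0,0,0],[0,0,0]]
  ],
  "gripper": 0.06
}}

```text
time_s: 6.83
tcp_pos: [0.5472, 0.1506, 0.1773]
tool_rot: [0.25, 0.968, 0.002, 0.005]
contact_force: [1.4, 0.6, 0.2]
grip_width: 0.0599
```

```bash
python3 - <<'E'
from h import *
c=bot.get_calibration('wrist');im=bot.capture('wrist');cv2.imwrite('pics/w9.png',im);np.save('w9.npy',c,allow_pickle=True)
cv2.imwrite('pics/w9c.png',cv2.resize(im[120:320,180:380],None,fx=3,fy=3,interpolation=cv2.INTER_CUBIC))
lvl((.497,.1535,.14),176)
E
```

```text
t 6.88 tcp [0.5467 0.1506 0.176 ] x [-0.875  0.484 -0.008] y [0.484 0.875 0.007] z [ 0.01   0.002 -1.   ] F [ 0.8 -0.1 -0.6] T [ 0.01  0.07 -0.  ] w 0.06 j [ 0.14  0.4  -0.15  1.02  0.    0.64]
delta tool [ 0.0452 -0.0217  0.0355] turn deg [  0.28   0.52 -24.92]
```

View pics/w9c.png

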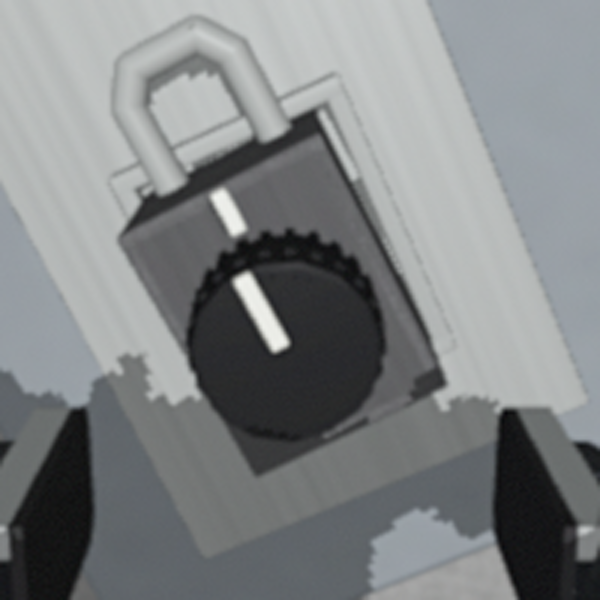

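Pointer line runs straight into the index mark. Realign the tool with the lock and move above the shackle.

Emit:
{"fn": "arm_command", "kwargs": {
  "commands": [
    [[0,0,0],[0,0.5,-6.5]],
    [[0,0,0],[0,0,-6.5]],
    [[0,0,0],[0,0,-6.5]],
    [[0,0,0],[0,0,-5]],
    [[0,0,0],[0,0,0]],
    [[0.025,0,0],[0,0,0]],
    [[0.024,0,0],[0,0,0]],
    [[0,0,0],[0,0,0]],
    [[0,0,0],[0,0,0]]
  ],
  "gripper": 0.055
}}

```text
time_s: 7.63
tcp_pos: [0.4945, 0.1536, 0.1698]
tool_rot: [0.029, 1.0, 0.003, -0.001]
contact_force: [-0.4, -0.6, -0.5]
grip_width: 0.0551
```

```bash
python3 - <<'E'
from h import *
c=bot.get_calibration('wrist');im=bot.capture('wrist');cv2.imwrite('pics/w10.png',im);np.save('w10.npy',c,allow_pickle=True)
lvl((.4957,.1538,.14),175.5)
for z in(.095,): print(proj(c,(.4957,.1538,z)))
E
```

```text
t 7.68 tcp [0.4943 0.1536 0.1697] x [-0.998  0.059  0.004] y [0.059 0.998 0.007] z [-0.003  0.007 -1.   ] F [-1.1  0.4 -0.1] T [ 0.06  0.01 -0.02] w 0.0548 j [ 0.16  0.32 -0.28  0.97  0.01  0.21]
delta tool [-0.0015  0.      0.0297] turn deg [ 0.38 -0.22  1.13]
(np.float64(276.787047766204), np.float64(222.1524747366418))
```

View pics/w10.png

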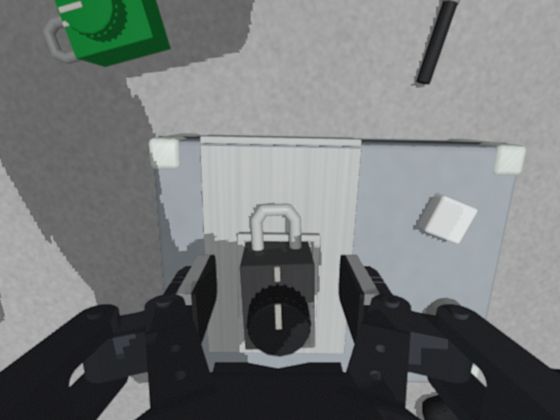

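Emit:
{"fn": "arm_command", "kwargs": {
  "commands": [
    [[0,0,0.02],[0.4,-0.2,0.8]],
    [[0,0,0.02],[0,0,0]],
    [[0,0,0.018],[0,0,0]],
    [[0,0,0.01],[0,0,0]],
    [[0,0,0],[0,0,0]],
    [[0,0,0],[0,0,0]]
  ]
}}

```text
time_s: 8.18
tcp_pos: [0.5003, 0.154, 0.0992]
tool_rot: [0.04, 0.999, 0.0, 0.003]
contact_force: [-0.2, 0.1, 1.1]
grip_width: 0.0549
```

```bash
python3 - <<'E'
from h import *
c=bot.get_calibration('wrist');im=bot.capture('wrist');cv2.imwrite('pics/w11.png',im)
lvl((.495,.1538,.085),175.8)
E
```

```text
t 8.23 tcp [0.5003 0.154  0.0993] x [-0.997  0.08  -0.005] y [0.08  0.997 0.001] z [ 0.005  0.    -1.   ] F [-0.7 -0.2 -0.8] T [-0.01 -0.01 -0.01] w 0.0548 j [ 0.16  0.4  -0.37  0.8  -0.    0.24]
delta tool [ 0.0054 -0.0006  0.0143] turn deg [ 0.04  0.31 -0.41]
```

View pics/w11.png

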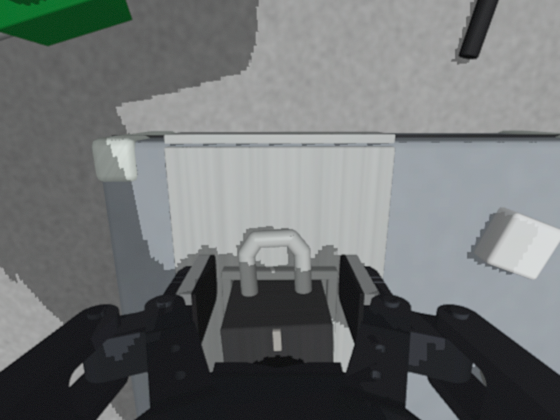

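Downward rows drift about +5 mm in x; correct that while descending.

Emit:
{"fn": "arm_command", "kwargs": {
  "commands": [
    [[0.0055,-0.0005,0.004],[0,0.3,0]],
    [[0.001,0,0.007],[0,0,0]],
    [[0.0005,0,0.004],[0,0,0]],
    [[0,0,0],[0,0,0]]
  ]
}}

```text
time_s: 8.57
tcp_pos: [0.4949, 0.1543, 0.0851]
tool_rot: [0.041, 0.999, 0.001, 0.002]
contact_force: [0.4, -0.9, 0.4]
grip_width: 0.055
```

```bash
python3 - <<'E'
from h import *
c=bot.get_calibration('wrist');im=bot.capture('wrist');cv2.imwrite('pics/w12.png',im)
lvl((.495,.1538,.085),175.8)
E
```

```text
t 8.62 tcp [0.495  0.1543 0.0854] x [-0.997  0.081 -0.004] y [0.081 0.997 0.002] z [ 0.004  0.002 -1.   ] F [-0.  -0.9  0.7] T [-0.04  0.   -0.05] w 0.055 j [ 0.16  0.41 -0.4   0.76  0.    0.24]
delta tool [ 0.     -0.0005  0.0004] turn deg [ 0.11  0.21 -0.47]
```

View pics/w12.png

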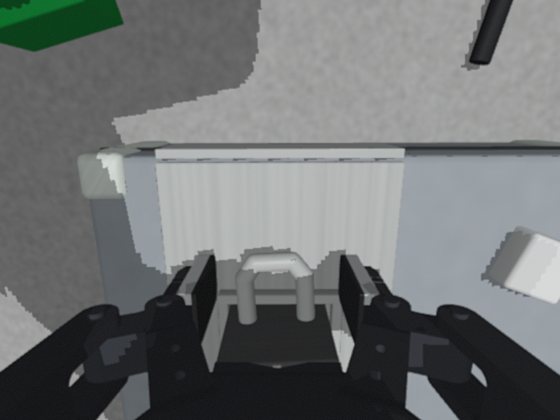

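Emit:
{"fn": "arm_command", "kwargs": {
  "commands": [
    [[0,0,0],[0,0,0]],
    [[0,0,0],[0,0,0]],
    [[0,0,0],[0,0,0]],
    [[0,0,0],[0,0,0]],
    [[0,0,0],[0,0,0]]
  ],
  "gripper": 0.0,
  "grip_force": 40
}}

```text
time_s: 9.03
tcp_pos: [0.4953, 0.1543, 0.0861]
tool_rot: [0.041, 0.999, 0.001, 0.002]
contact_force: [0.4, -0.3, -2.2]
grip_width: 0.032
```

Emit:
{"fn": "arm_command", "kwargs": {
  "commands": [
    [[0.003,0,0],[0,0,0]],
    [[0.005,0,0],[0,0,0]],
    [[0.005,0,0],[0,0,0]],
    [[0.005,0,0],[0,0,0]]
  ]
}}

```text
time_s: 9.37
tcp_pos: [0.4794, 0.1553, 0.0863]
tool_rot: [0.041, 0.999, 0.0, 0.005]
contact_force: [4.2, -1.5, -3.3]
grip_width: 0.0319
```

```bash
python3 - <<'E'
from h import *
c=bot.get_calibration('wrist');im=bot.capture('wrist');cv2.imwrite('pics/w13.png',im)
lvl((.495,.1538,.085),175.8)
E
```

```text
t 9.42 tcp [0.4781 0.1554 0.0862] x [-0.997  0.082 -0.009] y [0.082 0.997 0.001] z [ 0.009  0.    -1.   ] F [ 1.5 -2.2 -1.5] T [-0.33 -0.4  -0.06] w 0.0322 j [ 0.17  0.38 -0.45  0.74 -0.    0.25]
delta tool [-0.017  -0.0002  0.0014] turn deg [ 0.07  0.49 -0.53]
```

View pics/w13.png

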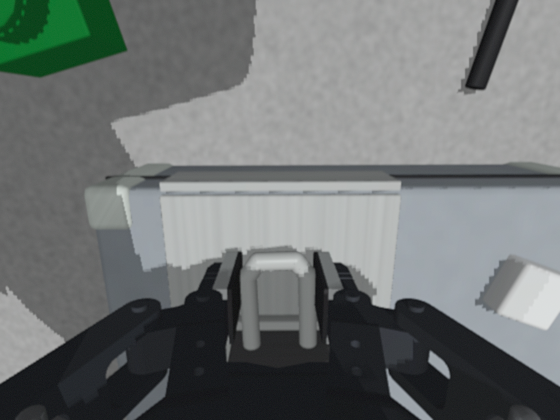

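The shackle moves with the fingers; pull to the stop.

Emit:
{"fn": "arm_command", "kwargs": {
  "commands": [
    [[0.003,0,0],[0,0.4,0]],
    [[0.003,0,0],[0,0,0]],
    [[0,0,0],[0,0,0]]
  ]
}}

```text
time_s: 9.67
tcp_pos: [0.4765, 0.1558, 0.0876]
tool_rot: [0.042, 0.999, 0.001, 0.006]
contact_force: [-0.8, -0.6, -2.5]
grip_width: 0.0317
```

Emit:
{"fn": "arm_command", "kwargs": {
  "commands": [
    [[0,0,0],[0,0,0]],
    [[0,0,0],[0,0,0]],
    [[0,0,0],[0,0,0]]
  ],
  "gripper": 0.06
}}

```text
time_s: 9.92
tcp_pos: [0.4747, 0.1563, 0.0877]
tool_rot: [0.042, 0.999, 0.001, 0.004]
contact_force: [0.4, 0.1, -0.1]
grip_width: 0.0602
```

Emit:
{"fn": "arm_command", "kwargs": {
  "commands": [
    [[0,0,-0.02],[0,0,0]],
    [[0,0,-0.03],[0,0,0]],
    [[0,0,-0.03],[0,0,0]],
    [[0,0,0],[0,0,0]],
    [[0,0,0],[0,0,0]]
  ]
}}

```text
time_s: 10.33
tcp_pos: [0.4695, 0.1566, 0.1692]
tool_rot: [0.041, 0.999, 0.001, -0.001]
contact_force: [0.4, -0.3, -0.9]
grip_width: 0.0597
```

```bash
python3 - <<'E'
from h import *
c=bot.get_calibration('wrist');im=bot.capture('wrist');cv2.imwrite('pics/w14.png',im)
lvl((.5435,.150,.17),175.5);np.save('w14.npy',c,allow_pickle=True)
E
```

```text
t 10.38 tcp [0.4699 0.1567 0.1694] x [-0.997  0.081  0.   ] y [0.081 0.997 0.002] z [-0.     0.002 -1.   ] F [ 0.4 -0.6  0.9] T [ 0.02 -0.01  0.03] w 0.0599 j [ 0.17  0.28 -0.34  0.95  0.    0.25]
delta tool [-0.0739 -0.0007 -0.0007] turn deg [ 0.14 -0.02 -0.17]
```

View pics/w14.png

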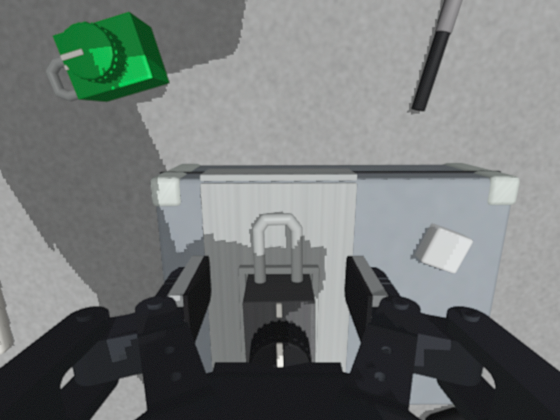

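```bash
python3 - <<'E'
from h import *
c=np.load('w14.npy',allow_pickle=True).item()
print(ray(c,277,213,.095))
c=np.load('w10.npy',allow_pickle=True).item()
print(ray(c,276,204.5,.095))
E
```

```text
[0.46435919 0.15707637 0.095     ]
[0.48335544 0.15401072 0.095     ]
```

Emit:
{"fn": "arm_command", "kwargs": {
  "commands": [
    [[-0.025,0,0],[0,0,0]],
    [[-0.027,0,0],[0,0,0]],
    [[-0.022,-0.0005,0],[0,0,0]],
    [[0,0,0],[0,0,0]],
    [[0,0,0],[0,0,0]]
  ],
  "gripper": 0.07
}}

```text
time_s: 10.8
tcp_pos: [0.5422, 0.1502, 0.1645]
tool_rot: [0.04, 0.999, 0.001, -0.004]
contact_force: [-0.6, 0.2, 1.2]
grip_width: 0.0701
```

```bash
python3 - <<'E'
from h import *
c=bot.get_calibration('wrist');im=bot.capture('wrist');cv2.imwrite('pics/w15.png',im)
lvl((.5435,.150,.091),175.5)
E
```

```text
t 10.85 tcp [0.542  0.1502 0.1644] x [-0.997  0.08   0.008] y [0.08  0.997 0.002] z [-0.008  0.002 -1.   ] F [ 0.8 -0.3 -0.6] T [-0.06  0.03 -0.02] w 0.07 j [ 0.14  0.41 -0.16  1.01  0.    0.22]
delta tool [-0.0021 -0.0002  0.0733] turn deg [ 0.1  -0.48 -0.08]
```

View pics/w15.png

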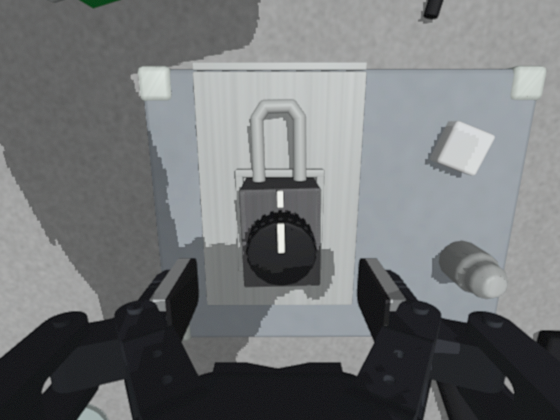

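The shackle is about 19 mm out (its end moved from x=0.483 to 0.464). Descend around the block.

Emit:
{"fn": "arm_command", "kwargs": {
  "commands": [
    [[0,0,0.018],[0,-0.4,0]],
    [[0,0,0.018],[0,0,0]],
    [[0.001,0,0.016],[0,0,0]],
    [[0.001,0,0.006],[0,0,0]],
    [[0,0,0],[0,0,0]],
    [[0,0,0],[0,0,0]]
  ]
}}

```text
time_s: 11.35
tcp_pos: [0.5334, 0.1511, 0.1027]
tool_rot: [0.039, 0.999, 0.001, -0.003]
contact_force: [-0.2, 0.1, -0.2]
grip_width: 0.0702
```

```bash
python3 - <<'E'
from h import *
lvl((.5435,.150,.091),175.5)
c=bot.get_calibration('wrist');im=bot.capture('wrist');cv2.imwrite('pics/w16.png',im)
E
```

```text
t 11.35 tcp [0.5334 0.1511 0.1027] x [-0.997  0.078  0.007] y [0.078 0.997 0.001] z [-0.007  0.002 -1.   ] F [-0.2  0.1 -0.2] T [ 0.04 -0.01  0.03] w 0.0702 j [ 0.14  0.45 -0.27  0.85  0.    0.22]
delta tool [-0.0103 -0.0003  0.0116] turn deg [ 0.06 -0.39  0.01]
```

View pics/w16.png

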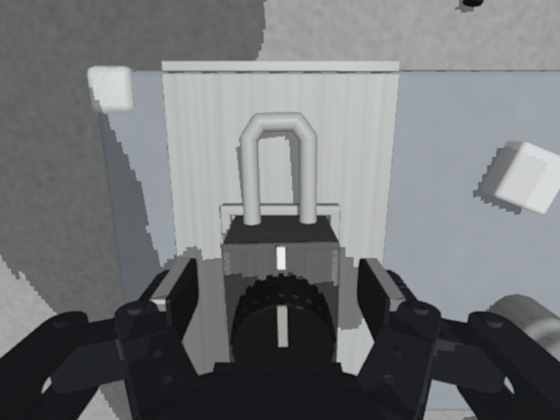

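Emit:
{"fn": "arm_command", "kwargs": {
  "commands": [
    [[-0.0105,0,0],[0,-0.4,0]],
    [[0,0,0.006],[0,0,0]],
    [[0,0,0.006],[0,0,0]],
    [[0,0,0],[0,0,0]]
  ]
}}

```text
time_s: 11.73
tcp_pos: [0.5473, 0.1506, 0.0928]
tool_rot: [0.039, 0.999, 0.001, 0.003]
contact_force: [-1.2, -0.7, -0.3]
grip_width: 0.0699
```

```bash
python3 - <<'E'
from h import *
lvl((.5435,.150,.090),175.5)
E
```

```text
t 11.73 tcp [0.5473 0.1506 0.0928] x [-0.997  0.078 -0.006] y [0.078 0.997 0.002] z [ 0.007  0.002 -1.   ] F [-1.2 -0.7 -0.3] T [-0.03  0.03  0.01] w 0.0699 j [ 0.14  0.48 -0.26  0.83  0.    0.22]
delta tool [ 0.0037 -0.0009  0.0028] turn deg [0.13 0.36 0.01]
```

Emit:
{"fn": "arm_command", "kwargs": {
  "commands": [
    [[0.004,-0.001,0.002],[0.1,0.35,0]],
    [[0,0,0],[0,0,0]]
  ]
}}

```text
time_s: 11.9
tcp_pos: [0.543, 0.1498, 0.0904]
tool_rot: [0.039, 0.999, 0.0, -0.0]
contact_force: [-0.2, -0.5, 0.4]
grip_width: 0.0703
```

Emit:
{"fn": "arm_command", "kwargs": {
  "commands": [
    [[0,0,0],[0,0,0]],
    [[0,0,0],[0,0,0]],
    [[0,0,0],[0,0,0]],
    [[0,0,0],[0,0,0]],
    [[0,0,0],[0,0,0]],
    [[0,0,0],[0,0,0]]
  ],
  "gripper": 0.0,
  "grip_force": 70
}}

```text
time_s: 12.4
tcp_pos: [0.5431, 0.1507, 0.0909]
tool_rot: [0.039, 0.999, 0.001, 0.0]
contact_force: [0.1, 0.5, -0.4]
grip_width: 0.0448
```

```bash
python3 - <<'E'
from h import *
lvl((.5435,.150,.090),175.5)
E
```

```text
t 12.4 tcp [0.5431 0.1507 0.0909] x [-0.997  0.078 -0.   ] y [0.078 0.997 0.002] z [ 0.     0.002 -1.   ] F [ 0.1  0.5 -0.4] T [ 0.1   0.07 -0.04] w 0.0448 j [ 0.14  0.48 -0.27  0.83  0.    0.22]
delta tool [-0.0004 -0.0006  0.0009] turn deg [0.12 0.01 0.04]
```

Gripped at 45 mm across the block. Lift slowly and straight up.

Emit:
{"fn": "arm_command", "kwargs": {
  "commands": [
    [[0,0,-0.006],[0,0,0]],
    [[0,0,-0.006],[0,0,0]],
    [[0,0,-0.006],[0,0,0]],
    [[0,0,-0.006],[0,0,0]]
  ]
}}

```text
time_s: 12.73
tcp_pos: [0.541, 0.1508, 0.1142]
tool_rot: [0.039, 0.999, 0.001, -0.003]
contact_force: [-0.3, 1.1, -5.9]
grip_width: 0.0451
```

```bash
python3 - <<'E'
from h import *
lvl((.5431,.1507,.16),175.5)
E
```

```text
t 12.73 tcp [0.541  0.1508 0.1142] x [-0.997  0.078  0.005] y [0.078 0.997 0.002] z [-0.005  0.002 -1.   ] F [-0.3  1.1 -5.9] T [ 0.35 -0.14  0.02] w 0.0451 j [ 0.14  0.45 -0.24  0.89  0.    0.22]
delta tool [-0.0019  0.0002 -0.0458] turn deg [ 0.11 -0.3   0.05]
```

Emit:
{"fn": "arm_command", "kwargs": {
  "commands": [
    [[-0.002,0,-0.008],[0,-0.3,0]],
    [[-0.001,0,-0.01],[0,0,0]],
    [[-0.001,0,-0.012],[0,0,0]],
    [[-0.001,0,-0.015],[0,0,0]],
    [[0,0,-0.02],[0,0,0]],
    [[0,0,-0.02],[0,0,0]],
    [[0,0,0],[0,0,0]]
  ]
}}

```text
time_s: 13.32
tcp_pos: [0.5455, 0.1482, 0.2076]
tool_rot: [0.039, 0.999, -0.001, 0.001]
contact_force: [1.0, 0.4, -4.5]
grip_width: 0.0449
```

```bash
python3 - <<'E'
from h import *
cv2.imwrite('pics/s2.png',bot.capture('scene')[150:300,200:420].repeat(3,0).repeat(3,1))
lvl((.554,-.1885,.20),175.5)
E
```

```text
t 13.37 tcp [0.5449 0.1482 0.2058] x [-0.997  0.079 -0.   ] y [ 0.079  0.997 -0.002] z [-0.    -0.002 -1.   ] F [ 0.8 -0.  -5.7] T [ 0.   -0.06 -0.03] w 0.045 j [ 0.14  0.38 -0.09  1.1  -0.    0.22]
delta tool [-0.0355 -0.3349  0.0065] turn deg [-0.13  0.01 -0.  ]
```

View pics/s2.png

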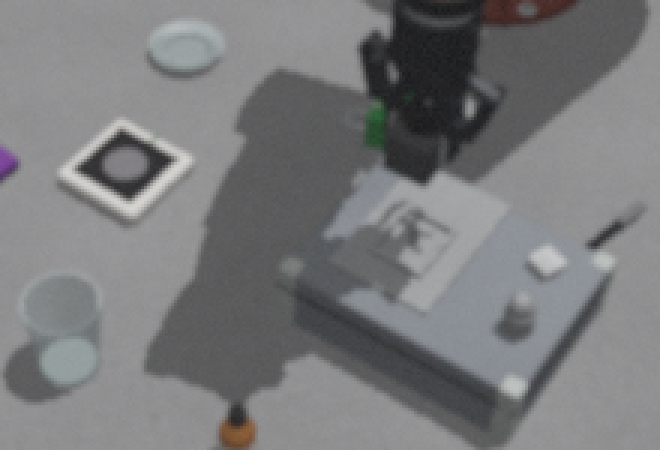

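The lock is off the staple. Carry it to the reader.

Emit:
{"fn": "arm_command", "kwargs": {
  "commands": [
    [[-0.003,-0.015,0],[0,0,0]],
    [[-0.003,-0.025,0],[0,0,0]],
    [[-0.003,-0.03,0],[0,0,0]],
    [[-0.003,-0.03,0],[0,0,0]],
    [[-0.003,-0.03,0],[0,0,0]],
    [[-0.003,-0.03,0],[0,0,0]],
    [[-0.003,-0.03,0],[0,0,0]],
    [[-0.003,-0.03,0],[0,0,0]],
    [[-0.003,-0.03,0],[0,0,0]],
    [[-0.003,-0.025,0],[0,0,0]],
    [[-0.003,-0.015,0],[0,0,0]]
  ]
}}

```text
time_s: 14.28
tcp_pos: [0.5485, -0.1529, 0.1934]
tool_rot: [0.036, 0.999, -0.001, -0.007]
contact_force: [0.5, 0.1, -4.5]
grip_width: 0.0449
```

```bash
python3 - <<'E'
from h import *
lvl((.554,-.1885,.113),175.5)
E
```

```text
t 14.28 tcp [ 0.5485 -0.1529  0.1934] x [-0.997  0.072  0.014] y [ 0.072  0.997 -0.002] z [-0.014 -0.001 -1.   ] F [ 0.5  0.1 -4.5] T [ 0.01 -0.15  0.02] w 0.0449 j [-0.4   0.41 -0.08  1.09 -0.01 -0.32]
delta tool [-0.0091 -0.035   0.0804] turn deg [-0.13 -0.8   0.39]
```

Emit:
{"fn": "arm_command", "kwargs": {
  "commands": [
    [[-0.005,-0.018,0],[0,-0.8,0]],
    [[-0.005,-0.017,0.01],[0,0,0]],
    [[-0.002,0,0.016],[0,0,0]],
    [[-0.002,0,0.016],[0,0,0]],
    [[-0.001,0,0.016],[0,0,0]],
    [[0,0,0.008],[0,0,0]],
    [[0,0,0],[0,0,0]]
  ]
}}

```text
time_s: 14.87
tcp_pos: [0.556, -0.1963, 0.116]
tool_rot: [0.04, 0.999, -0.001, -0.004]
contact_force: [-0.1, 0.3, -5.3]
grip_width: 0.0455
```

```bash
python3 - <<'E'
from h import *
lvl((.554,-.1885,.118),175.5)
E
```

```text
t 14.87 tcp [ 0.556  -0.1963  0.116 ] x [-0.997  0.08   0.008] y [ 0.08   0.997 -0.002] z [-0.009 -0.002 -1.   ] F [-0.1  0.3 -5.3] T [-0.01  0.   -0.02] w 0.0455 j [-0.46  0.5  -0.15  0.93 -0.01 -0.38]
delta tool [ 0.0027  0.0076 -0.002 ] turn deg [-0.13 -0.48 -0.07]
```

Emit:
{"fn": "arm_command", "kwargs": {
  "commands": [
    [[0.003,0.007,-0.002],[0,-0.4,0]],
    [[0,0,0],[0,0,0]],
    [[0,0,0],[0,0,0]],
    [[0,0,0],[0,0,0]],
    [[0,0,0],[0,0,0]],
    [[0,0,0],[0,0,0]],
    [[0,0,0],[0,0,0]],
    [[0,0,0],[0,0,0]]
  ]
}}

```text
time_s: 15.53
tcp_pos: [0.5542, -0.1878, 0.1211]
tool_rot: [0.039, 0.999, -0.002, 0.001]
contact_force: [-0.2, -0.5, -5.0]
grip_width: 0.045
```

```bash
python3 - <<'E'
from h import *
a=bot.capture('scene')[130:280,170:390]; b=bot.capture('wrist');t=bot.capture('top')
cv2.imwrite('pics/f1.png',cv2.resize(a,None,fx=3,fy=3,interpolation=cv2.INTER_CUBIC));cv2.imwrite('pics/f2.png',b);cv2.imwrite('pics/f3.png',t)
s,_=st();print(s['qvel'].round(4))
E
```

```text
t 15.68 tcp [ 0.554  -0.1878  0.1209] x [-0.997  0.078 -0.002] y [ 0.078  0.997 -0.004] z [ 0.001 -0.004 -1.   ] F [ 0.7  0.2 -5.9] T [-0.   -0.06  0.04] w 0.0454 j [-0.45  0.48 -0.17  0.92 -0.   -0.37]
[ 0.0006  0.0022 -0.0006  0.0015  0.0012 -0.0009]
```

View pics/f1.png

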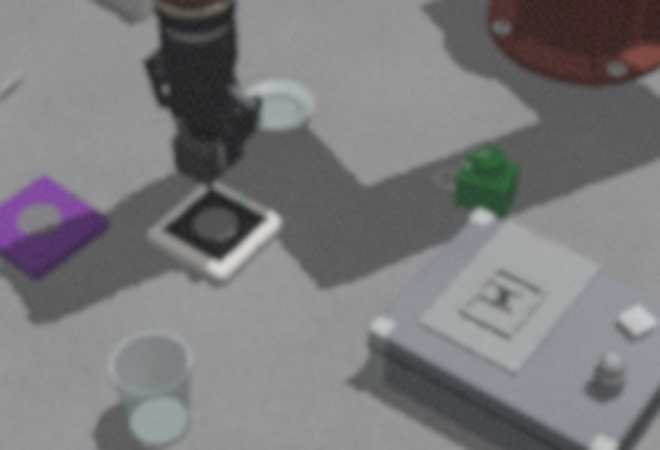

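View pics/f2.png

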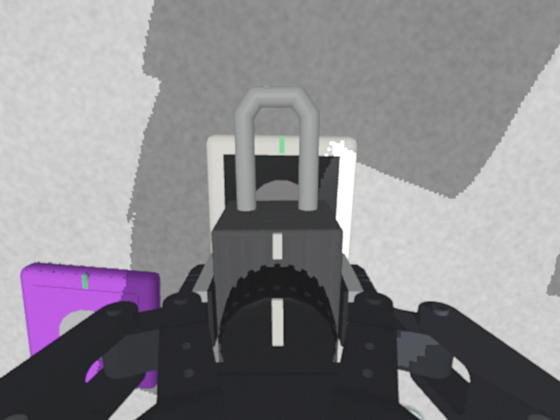

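View pics/f3.png

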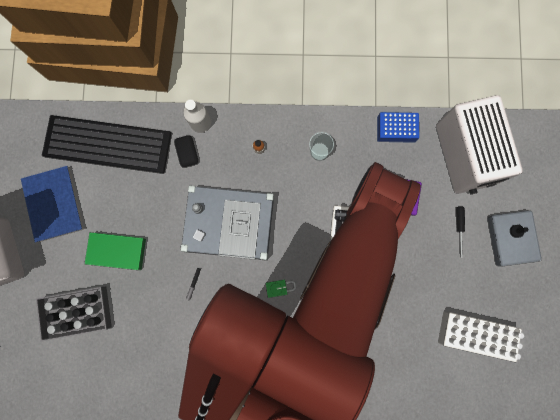

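The lock is held level over the white reader with the shackle out and the arm still. The bystanders visible in the top view are where they were. Handing in.

```bash
python3 - <<'E'
from cell import bot
print(bot.close_job())
E
```

```text
the job is handed in; nothing more can be done
None
```

The lock is off the staple and held level, dial up, over the middle of the white reader. I handed the job in at about 15.7 s; no verdict was reported.

- **Dial:** I turned it clockwise about 90°, from roughly 1.57 rad. After I let go, the pointer line ran straight into the index mark. While I still held it, pointer and index agreed within about 3°.
- **Shackle:** I pulled it to its stop with the lock still on the hasp. Its end moved about 19 mm in the camera images, against a stated full travel of 18 mm.
- **Lift and carry:** I gripped the block across its 46 mm side and lifted it straight up. The wrist then read about 5 to 6 N, which fits the lock's weight.
- **Last checks:**
  - The TCP stood at (0.554, -0.188, 0.121), against a measured reader middle of (0.554, -0.188).
  - That puts the lock's middle about 11 cm above the reader's top.
  - The tool was less than 0.5° off vertical, the arm was still and the grip opening was 45 mm.
  - The images showed the shackle still out and the lock clear of the reader and the case.
  - The bystanders visible in the final top view stood where they started. The arm hid the dish there, but it shows in the scene view near the arm and I did not measure its position.
- **Disagreement:** One early wrist picture, taken while the tool was still turning, gave directions about 6° or more off. I re-measured at rest before gripping.

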